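Draw the packing strip out from under the weighted block

ROBOT

A 6-joint arm with a two-finger parallel gripper is mounted at the origin on a cart in front of the work surface, level with it; the furniture and walls round the work are solid. World frame = base frame: x ahead of the robot, y to its left, z up, the work surface at z = 0. Lengths are in m, angles in rad, forces in N, time in s.
With the tool pointing down it reaches from about 0.3 to 0.875 m from the base axis. Payload 4.2 kg.
Tool frame: the origin (TCP) lies at the very end of the fingers, on their centre line; the grasp point (between the pads) lies 19 mm behind it; z points along the fingers, y is the line along which they close (so a half turn about z gives the same grasp; the last joint's range is limited). The gripper opens to 85 mm and grips with 20 to 120 N. Pads are 22 mm wide; open, the fingers measure 114 mm over their backs; the gripper's body (76 mm by 85 mm) begins 54 mm behind the grasp point. The pads swing forward as they close: fully open they stand 13 mm farther back than shut.
Start: joints at [-1.289, 0.32, 1.565, -0, 1.257, -0.02], TCP at [0.171, -0.549, 0.231] pointing down, gripper open.
Joint ranges: [-3.11, 3.11], [-0.84, 2.01], [0.21, 2.61], [-1.34, 4.49], [0.05, 2.63], [-2.56, 2.56]. Speed limits (rad/s): [2.57, 2.57, 3.14, 3.14, 3.14, 3.14].

INTERFACE

Orientations are given as a rotation vector (axis times angle).
In Python, from plant import * gives the robot as it stands.
- The arm moves only by the tool move_arm, never from a script. Its argument "increments" is a list of rows, each a list of 7 numbers: the turn, a rotation vector about the tool's x, y, z in rad, then the shift along the tool's x, y, z in m, then the opening, from 0 (shut) to 1 (fully open). A call has 1 to 8 rows; each row shifts and turns the commanded pose from where the row before left it, along the tool's axes as they then stand; what a row does not reach is not made up. A row lasts 1/10 s, in which the tool goes at most 50 mm and 8.59 degrees, less where a joint would pass 70% of its speed; a pose out of reach is approached as far as the arm can. A call is refused whole if a number of a shift passes 0.05 or a number of a turn 0.15, either way. A call with a gripper value outside its range is refused whole. The fingers move at their own pace and stop on an object; "force" is the grip in N (left out, the last holds). Time passes only in rows, so rows that do not move let the fingers close. It gives the time, the measured TCP pose, the force, the opening and the grip force at its end, in the units of the state.
- state(): the state, without advancing time (a new reading comes with each control period).
- snapshot(name): name is "side" or "top" or "wrist"; returns (picture, depth): 384x512x3 uint8, red, green, blue; 384x512 float32, m along the optical axis (not along the pixel's ray), 0 where there is no reading.
- camera_model(name): a dict with "fovy" (degrees; the focal length in pixels is half the picture's height over the tangent of half this angle, whatever the lens; pixels are square), "cx", "cy" (the principal point, pixels), "T" (4x4, takes a point from camera to world coordinates). Camera axes: x right, y up, looking along -z (the intrinsics and any distortion apply to the point x, -y, -z); pixel columns grow to the right and rows downward; lengths in m; the calibration is good to about 2 mm. A picture is of the moment at which its call begins: read the wrist's pose just before it. camera_model takes no time and is no camera call; for the wrist camera it gives the pose at the moment of the call.
- job_done(): hands the job in; it is judged then, once.
The state is a dict: "t": time; "joint_positions": joint angles; "joint_vel": joint speeds; "effort": joint torques, N m; "tcp_pos": TCP position; "orientation": TCP orientation; "contact_force": force on the tool from outside, world axes, zero at the start; "ft_torque": the same for the moment, N m; "grip_width": opening from 0.0 (shut) to 1.0 (fully open); "finger_force": force on a finger pad.
Only numpy, scipy, OpenCV 4.12 (cv2) and the standard library are available. Lean on these libraries where they do the work, as an engineer would, in place of code of your own. Each camera call takes 0.05 s, during which the arm holds its last target. There are 200 camera calls.

TASK

First roll the loose steel bar sideways out of the lane until it lies along the low wooden rail. Then draw the packing strip out from under the pine block by its upturned lip, sliding it along the board through the gap between the two stop posts until it is completely clear of them, so that the block settles flat on the board against the posts with the solder reel still standing on it. Do not touch the block or the reel, do not lift the bar or the strip, and leave everything else where it is.

Things in the scene. Friction and masses are not known exactly. Their poses are not given: they have to be found in the camera images.
- stops: fixed plywood board, 10 mm thick, own x -260 to +70 mm, y +-110 mm, with two aluminium posts screwed on, 12 x 20 mm, 34 mm high, centres at y = +-47 mm, spanning x = -12 to 0; 4 mm foot plates reach to x = -44 mm, outside |y| = 44 mm. Origin on the worktop under the board, midway between the posts' rear faces; the board's top is 10 mm higher. The lane runs from the posts along own -x
- strip: loose steel strip, 150 x 44 x 4 mm, about 0.2 kg, flat on the board under the block and between the posts. Origin at the centre of its underside; x along it. At its -x end a 4 mm thick lip turns up to 22 mm above the board, about 80 mm in front of the posts. Pulling it takes under 15 N and drags block and reel a few mm, until the posts hold the block
- strip_lip (a point): middle of the rear face of the upturned lip (the face towards the posts), 11 mm above the board: a finger put down in the lane behind it can pull the strip along by it
- strip_tail (a point): middle of the other end of the strip (its +x end), 2 mm above its underside
- pine_block: loose pine block, 34 x 156 mm, its flat top 24 mm above its base, a small raised wooden piece on top; it rests on the strip, 4 mm above the board, a few mm behind the posts. Origin at the centre of its underside; y along its length (across the lane), z up
- solder_reel: reel of solder, 45 mm diameter and 45 mm high, 0.2 to 0.42 kg, standing on the pine block. Origin at the centre of its underside, z is its axis
- bar: loose round steel bar, 20 mm diameter, 100 mm long, about 0.22 kg, lying in the lane in front of the lip, roughly along the lane. x is its axis; it rolls freely. Its origin lies on its skin and turns with it: use point bar_center
- bar_center (a point): centre of the steel bar, on its axis, halfway along
- rail: low wooden rail on the board beside the lane, about 87 mm from its middle, on either side, about parallel to it: 130 mm long along own x, 16 mm wide (y), 12 mm high. Origin at the centre of its underside, on the board. A bar lying against it has its centre 18 mm from the rail's middle line, on the lane side
- small_reel: small solder reel, 38 mm diameter, 22 mm high, standing on the board beside the lane on the side without the rail; origin at the centre of its underside; to be left alone
- square: small steel try square, 52 x 56 x 9 mm, lying on the board beside the lane near a post; origin at the centre of its underside; to be left alone
Mind the look-alikes: they are no part of the job. There is more than one size of the solder_reel; the job needs the smaller.

How it is judged:
On the way, in this order (a step that is already met when the one before it is completed fails the run):
1. the bar lies along the rail while the strip is still under the block (y of bar_center in the frame of rail between -0.027 and 0.027 m and x of bar_center in the frame of rail between -0.06 and 0.06 m and x of strip_tail in the frame of stops above 0.03 m), for 0.2 s.
2. the strip is drawn out, its tail beyond the front faces of the posts (x of strip_tail in the frame of stops below -0.012 m), for 0.2 s.
At the end, for the whole second after the job is handed in: At rest: bar by the rail, centre within 27 mm of its middle line and 60 mm of its middle, within 0.2 rad. Strip flat, tail beyond the posts' front faces. Block flat on the board, within 7 mm of the posts and 16 mm of its start, square within 0.12 rad, reel upright on it within 20 mm of its middle (y of bar_center in the frame of rail between -0.027 and 0.027 m and x of bar_center in the frame of rail between -0.06 and 0.06 m and angle between the x axis of bar and the x axis of rail, either way round below 0.2 rad and height (world z) of bar_center below 0.024 m and x of strip_tail in the frame of stops below -0.012 m and angle between each of strip, solder_reel's own z axis and vertical below 0.05 rad and height (world z) of strip below 0.014 m and height (world z) of pine_block below 0.0125 m and angle between pine_block's own z axis and vertical below 0.04 rad and x of pine_block in the frame of stops below 0.024 m and angle between the y axis of pine_block and the y axis of stops, either way round below 0.12 rad and distance of pine_block from where it was at the start of the episode below 0.016 m and horizontal distance between solder_reel and pine_block below 0.02 m and linear speed of each of bar, strip, solder_reel below 0.02 m/s); the robot touches nothing.
It fails at once if the robot touches the block or the reel (contact force between any of the arm, the fingers and pine_block above 0.5 N or contact force between any of the arm, the fingers and solder_reel above 0.5 N).
It fails at once if the reel or the block tips (more than 0.35 rad) (angle between any of solder_reel, pine_block's own z axis and vertical above 0.35 rad).
It fails at once if the bar is lifted off the board (more than 15 mm) (height (world z) of bar_center above 0.035 m).
It fails at once if the strip is lifted off the board (more than 15 mm) (height (world z) of strip_tail above 0.027 m or height (world z) of strip_lip above 0.036 m).
It fails at once if the small reel or the try square is shifted by more than 15 mm (distance of any of small_reel, square from where it was at the start of the episode above 0.015 m).
It also fails if it takes over 51 s, if anything falls off the work surface, if the arm or the gripper's body presses on something with over 40 N, if the wrist force passes 120 N, or if a joint passes its speed limit or range.

## Working session

There is one attempt and no reset: what is moved stays moved. The work goes in short steps, Python scripts to look and compute and a tool call to move; the robot and the scene stay as the last step left them, time stands still between calls to the robot, and variables do not carry over. Pictures are saved under pics/ and viewed, at most 13 in all, crops included, and the job is handed in when it is done.

Besides the shell and the picture viewer there is one more tool, called after "Emit:" as a command line: name --pt "numbers of a row" for each row, then --argument value for the rest. move_arm: Moves the arm, as the interface text tells. Its arguments: {"type":"object","properties":{"increments":{"type":"array"},"force":{"type":"number"}},"required":["increments"]}

```bash
ls; mkdir -p pics; python3 - <<'E'
from plant import *
import cv2, numpy as np
s=state(); print(s)
for n in ["top","side"]:
    im,d=snapshot(n); cv2.imwrite(f"pics/{n}1.png",im[:,:,::-1]); np.savez(f"{n}1.npz",im=im,d=d)
    m=camera_model(n); print(n,m)
E
```

```text
pics
{'t': 0.0, 'joint_positions': array([-1.28899921e+00,  3.20316633e-01,  1.56568489e+00, -8.66469389e-06,
        1.25740522e+00, -1.99948104e-02]), 'joint_vel': array([ 0.00067113,  0.00053757, -0.00092019, -0.00033742, -0.00127551,
        0.00038255]), 'effort': array([-1.11533500e-03, -4.15526712e+01, -2.34157902e+01, -4.73429338e-05,
        8.21570051e-03, -2.13938426e-05]), 'tcp_pos': array([ 0.17077555, -0.54855091,  0.23046578]), 'orientation': array([-3.10411635e+00, -4.71990638e-01,  3.84559643e-04]), 'contact_force': array([-0.48393564, -0.5762802 , -0.21188343]), 'ft_torque': array([-0.01859326, -0.01193529, -0.03645731]), 'finger_force': 0.0, 'grip_width': 0.9992547029212695}
top {'fovy': 43.31237343786421, 'cx': 255.5590847597421, 'cy': 189.04794225353058, 'T': array([[-1.58232423e-02,  9.87320787e-01, -1.57947105e-01,
         3.63470092e-01],
       [-9.99872684e-01, -1.59498904e-02,  4.65784958e-04,
         4.09394409e-02],
       [-2.05935985e-03,  1.57934366e-01,  9.87447464e-01,
         9.46065124e-01],
       [ 0.00000000e+00,  0.00000000e+00,  0.00000000e+00,
         1.00000000e+00]])}
side {'fovy': 45.19116210388028, 'cx': 249.66998031720408, 'cy': 189.64725376647573, 'T': array([[-0.99976655, -0.01080239, -0.01871228,  0.46453311],
       [-0.00727368, -0.64723029,  0.76225983,  0.84952517],
       [-0.02034538,  0.76221799,  0.64700062,  0.7351573 ],
       [ 0.        ,  0.        ,  0.        ,  1.        ]])}
```

View pics/top1.png

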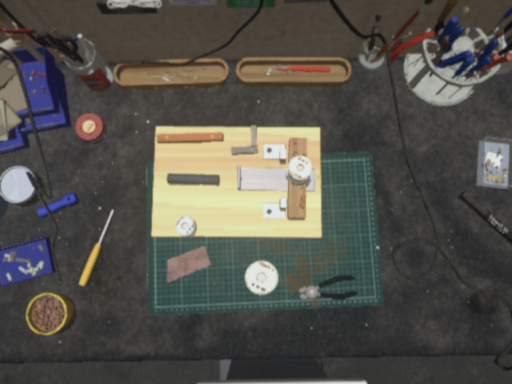

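View pics/side1.png

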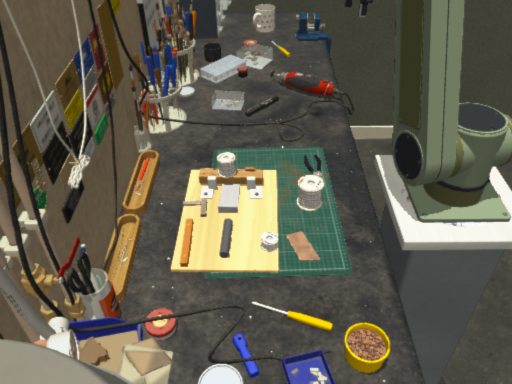

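The top picture shows the board at columns 153–322, rows 127–237, with the lane running left. The rail is at (190,138), the bar at (193,180), the lip at (238,178), the posts near column 285, and the block and reel at (298,178). The small reel is at (186,226) and the square at (247,143).

```bash
cat > h.py <<'E'
import numpy as np, cv2
def pix2w(m,u,v,z,H=384):
    f=H/2/np.tan(np.radians(m["fovy"])/2)
    r=m["T"][:3,:3]@np.array([(u-m["cx"])/f,-(v-m["cy"])/f,-1]); o=m["T"][:3,3]
    return o+r*(z-o[2])/r[2]
def depthpts(m,d):
    f=d.shape[0]/2/np.tan(np.radians(m["fovy"])/2)
    v,u=np.indices(d.shape)
    c=np.stack([(u-m["cx"])/f*d,-(v-m["cy"])/f*d,-d],-1)
    return c@m["T"][:3,:3].T+m["T"][:3,3]
E
python3 - <<'E'
from plant import *
from h import *
a=np.load("top1.npz"); m=camera_model("top")
P=depthpts(m,a["d"])
c=cv2.resize(a["im"][115:250,140:340],None,fx=4,fy=4,interpolation=cv2.INTER_CUBIC)
cv2.imwrite("pics/crop1.png",c[:,:,::-1])
for n,(u,v) in dict(board=(220,210),rail=(190,138),bar=(193,180),barL=(170,179),barR=(216,180),strip=(265,180),reel=(299,168),blk=(297,205),sm=(186,226),cut=(100,300)).items(): print(n,P[v,u].round(4))
E
```

```text
board [0.4729 0.1103 0.0105]
rail [0.6147 0.1677 0.0236]
bar [0.5296 0.1607 0.0298]
barL [0.5322 0.2049 0.0301]
barR [0.5292 0.1165 0.028 ]
strip [0.5295 0.0218 0.018 ]
reel [ 0.5394 -0.0393  0.0812]
blk [ 0.4769 -0.0374  0.0383]
sm [0.4415 0.1739 0.0269]
cut [ 0.3047  0.3417 -0.0011]
```

View pics/crop1.png

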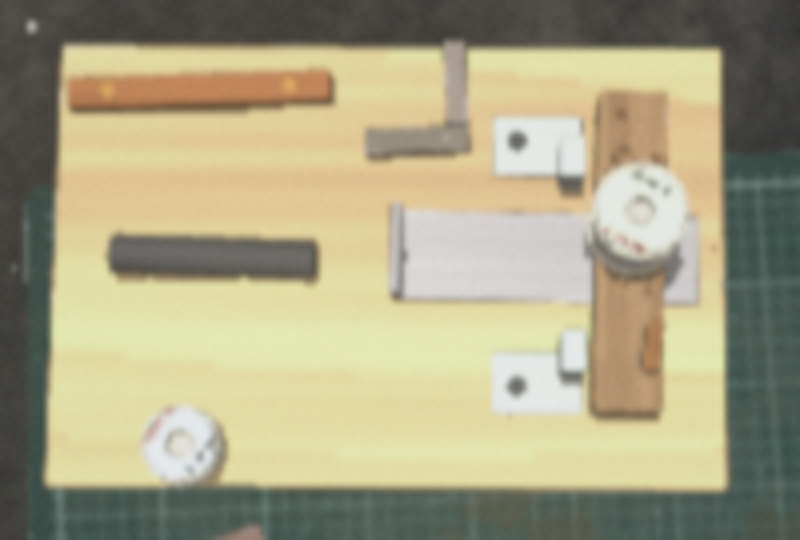

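The crop (4x, offset 140,115) shows the rail from (69,91) to (332,86), the bar from (110,255) to (317,259), and the lip at columns 391–402, rows 204–299. The post fronts are at column 560, the square spans (366–470, 40–158), and the small reel is at (182,444).

```bash
python3 - <<'E'
from plant import *
from h import *
m=camera_model("top")
for n,U,V,z in [("railA",69,91,.022),("railB",332,87,.022),("barA",110,253,.025),("barB",317,258,.025),("lipTopA",397,204,.032),("lipTopB",398,297,.032),("stripTailTop",699,216,.014),("stripTailBot",697,304,.014),("postA f",559,137,.044),("postA r",585,137,.044),("postBf",560,331,.044),("postBr",585,331,.044),("c1",63,46,.01),("c2",721,47,.01),("c3",727,489,.01),("c4",47,487,.01),("sq1",366,130,.019),("sq2",366,158,.015),("sq3",470,152,.019),("sm",180,442,.032),("blkTL",597,92,.038),("blkTR",666,94,.038),("blkBL",592,415,.038),("blkBR",661,416,.038)]:
    print(n,pix2w(m,(U+.5)/4-.5+140,(V+.5)/4-.5+115,z).round(4))
s=state();print(s["tcp_pos"])
from scipy.spatial.transform import Rotation as R
print(R.from_rotvec(s["orientation"]).as_matrix().round(3))
E
```

```text
railA [0.6175 0.2332 0.022 ]
railB [0.6174 0.1037 0.022 ]
barA [0.5355 0.2114 0.025 ]
barB [0.5314 0.1112 0.025 ]
lipTopA [0.556 0.072 0.032]
lipTopB [0.5105 0.072  0.032 ]
stripTailTop [ 0.5513 -0.0757  0.014 ]
stripTailBot [ 0.5076 -0.0732  0.014 ]
postA f [ 0.5849 -0.0063  0.044 ]
postA r [ 0.5847 -0.0187  0.044 ]
postBf [ 0.4911 -0.0046  0.044 ]
postBr [ 0.491  -0.0163  0.044 ]
c1 [0.6441 0.2391 0.01  ]
c2 [ 0.6381 -0.0902  0.01  ]
c3 [ 0.4177 -0.085   0.01  ]
c4 [0.4239 0.2431 0.01  ]
sq1 [0.5961 0.0873 0.019 ]
sq2 [0.5829 0.0876 0.015 ]
sq3 [0.5842 0.0363 0.019 ]
sm [0.4427 0.1758 0.032 ]
blkTL [ 0.6084 -0.0255  0.038 ]
blkTR [ 0.6069 -0.0588  0.038 ]
blkBL [ 0.4518 -0.019   0.038 ]
blkBR [ 0.4508 -0.0514  0.038 ]
[ 0.17079535 -0.54862059  0.23058108]
[[ 0.955  0.297 -0.   ]
 [ 0.297 -0.955  0.001]
 [ 0.    -0.002 -1.   ]]
```

Emit:
move_arm --pt "0 0 0.15 0 0 0 0.6" --pt "0 0 0.15 0 0 0 0.6" --pt "0 0 0 0.0165 -0.0355 0 0.6" --pt "0 0 0 0.0165 -0.0355 0 0.6" --pt "0 0 0 0.0165 -0.0355 0 0.6" --pt "0 0 0 0.0165 -0.0355 0 0.6" --pt "0 0 0 0.0165 -0.0355 0 0.6" --pt "0 0 0 0.0165 -0.0355 0 0.6"

```text
t: 0.9
tcp_pos: [0.2697, -0.3342, 0.231]
orientation: [-3.141, -0.002, 0.0]
contact_force: [0.5, -0.3, 0.1]
grip_width: 0.6
finger_force: 0.0
```

Emit:
move_arm --pt "0 0 0 0.0165 -0.0355 0 0.6" --pt "0 0 0 0.0165 -0.0355 0 0.6" --pt "0 0 0 0.0165 -0.0355 0 0.6" --pt "0 0 0 0.0165 -0.0355 0 0.6" --pt "0 0 0 0.0165 -0.0355 0 0.6" --pt "0 0 0 0.0165 -0.0355 0 0.6" --pt "0 0 0 0.0165 -0.0355 0 0.6" --pt "0 0 0 0.0165 -0.0355 0 0.6"

```text
t: 1.7
tcp_pos: [0.4012, -0.05, 0.2312]
orientation: [3.141, 0.003, -0.0]
contact_force: [1.2, 0.3, 0.6]
grip_width: 0.601
finger_force: 0.0
```

Emit:
move_arm --pt "0 0 0 0.0165 -0.0355 0 0.6" --pt "0 0 0 0.0165 -0.0355 0 0.6" --pt "0 0 0 0.0165 -0.0355 0 0.6" --pt "0 0 0 0.0165 -0.0355 0 0.6" --pt "0 0 0 0.0165 -0.0355 0 0.6" --pt "0 0 0 0.0165 -0.0355 0 0.6" --pt "0 0 0 0 0 0 0.6"

```text
t: 2.4
tcp_pos: [0.5011, 0.1652, 0.2305]
orientation: [-3.14, -0.009, -0.001]
contact_force: [0.3, -1.2, -0.1]
grip_width: 0.595
finger_force: 0.0
```

```bash
python3 - <<'E'
from plant import *
from h import *
from scipy.spatial.transform import Rotation as R
s=state();m=camera_model("wrist");im,d=snapshot("wrist")
print(s["t"],s["tcp_pos"],R.from_rotvec(s["orientation"]).as_matrix().round(3),s["joint_positions"].round(2))
print(m)
cv2.imwrite("pics/w1.png",im[:,:,::-1]); np.savez("w1.npz",im=im,d=d,T=m["T"])
P=depthpts(m,d); print(d.min(),d.max())
E
```

```text
2.4 [0.50112328 0.16519364 0.23047736] [[ 1.     0.006  0.   ]
 [ 0.006 -1.     0.001]
 [ 0.    -0.001 -1.   ]] [0.3  0.25 1.67 0.   1.22 1.86]
{'fovy': 71.87489159446125, 'cx': 255.32455398042345, 'cy': 196.62959533563293, 'T': array([[ 6.33402778e-03,  9.50888064e-01,  3.09470143e-01,
         5.82263812e-01],
       [-9.99977891e-01,  6.64946178e-03,  3.55249254e-05,
         1.64956516e-01],
       [-2.02402966e-03, -3.09463526e-01,  9.50909159e-01,
         3.73334098e-01],
       [ 0.00000000e+00,  0.00000000e+00,  0.00000000e+00,
         1.00000000e+00]])}
0.0 1.7532389
```

View pics/w1.png

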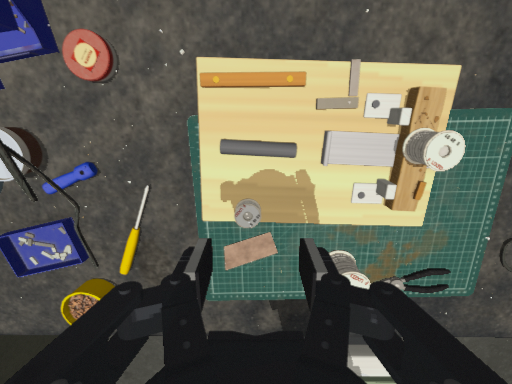

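The wrist view shows the bar from (221,147) to (297,150), the rail from (200,80) to (305,79), and the lip at column 325, rows 131–165. The small reel is at (247,213). Next I turn these into positions.

```bash
python3 - <<'E'
from plant import *
from h import *
a=np.load("w1.npz");m=camera_model("wrist");m["T"]=a["T"]
for n,u,v,z in [("barA",221,147,.024),("barB",297,150,.024),("railA far",200,73,.022),("railA nearbot",200,87,.01),("railB far",305,72,.022),("railB nearbot",305,86,.01),("lipA",327,131,.032),("lipB",323,165,.032),("c1",197,58,.01),("c4",203,221,.01),("c2",460,66,.01),("sm",247,213,.03)]:
    print(n,pix2w(m,u,v,z).round(4))
P=depthpts(m,a["d"]); print(P[148,250],P[200,350], P[80,250])
E
```

```text
barA [0.5365 0.2103 0.024 ]
barB [0.5333 0.1107 0.024 ]
railA far [0.625 0.233 0.022]
railA nearbot [0.6101 0.2362 0.01  ]
railB far [0.6268 0.1059 0.022 ]
railB nearbot [0.6121 0.1028 0.01  ]
lipA [0.5583 0.0757 0.032 ]
lipB [0.5152 0.077  0.032 ]
c1 [0.6433 0.238  0.01  ]
c4 [0.4253 0.2425 0.01  ]
c2 [ 0.6363 -0.088   0.01  ]
sm [0.4465 0.1764 0.03  ]
[0.53615187 0.17222658 0.02918597] [0.46000071 0.02804983 0.01045904] [0.61737201 0.17235601 0.02349726]
```

Emit:
move_arm --pt "0 0 0 -0.002 0.002 0.04 0.6" --pt "0 0 0 0 0 0.04 0.6" --pt "0 0 0 0 0 0.04 0.6" --pt "0 0 0 0 0 0.04 0.6" --pt "0 0 0 0 0 0.03 0.6" --pt "0 0 0 0 0 0.02 0.6" --pt "0 0 0 0 0 0.007 0.6" --pt "0 0 0 0 0 0 0.6"

```text
t: 3.25
tcp_pos: [0.4968, 0.1586, 0.0138]
orientation: [3.141, 0.002, -0.003]
contact_force: [-0.0, 0.4, 0.1]
grip_width: 0.602
finger_force: 0.0
```

Emit:
move_arm --pt "0 0 0 0.005 0 0 0.6" --pt "0 0 0 0.003 0 0 0.6" --pt "0 0 0 0.003 0 0 0.6" --pt "0 0 0 0.003 0 0 0.6" --pt "0 0 0 0.003 0 0 0.6" --pt "0 0 0 0.003 0 0 0.6" --pt "0 0 0 0.003 0 0 0.6" --pt "0 0 0 0.003 0 0 0.6"

```text
t: 4.05
tcp_pos: [0.5239, 0.1596, 0.0142]
orientation: [3.141, 0.003, -0.0]
contact_force: [-0.9, -0.8, 0.9]
grip_width: 0.598
finger_force: 0.2
```

Emit:
move_arm --pt "0 0 0 0.003 0 0 0.6" --pt "0 0 0 0.003 0 0 0.6" --pt "0 0 0 0.003 0 0 0.6" --pt "0 0 0 0.003 0 0 0.6" --pt "0 0 0 0.003 0 0 0.6" --pt "0 0 0 0.003 0 0 0.6" --pt "0 0 0 0.003 0 0 0.6" --pt "0 0 0 0.003 0 0 0.6"

```text
t: 4.85
tcp_pos: [0.5479, 0.1596, 0.0143]
orientation: [3.142, 0.003, 0.0]
contact_force: [-0.3, -0.1, 0.1]
grip_width: 0.598
finger_force: 0.2
```

Emit:
move_arm --pt "0 0 0 0.003 0 0 0.6" --pt "0 0 0 0.003 0 0 0.6" --pt "0 0 0 0.003 0 0 0.6" --pt "0 0 0 0.003 0 0 0.6" --pt "0 0 0 0.003 0 0 0.6" --pt "0 0 0 0.002 0 0 0.6" --pt "0 0 0 0.002 0 0 0.6" --pt "0 0 0 0.002 0 0 0.6"

```text
t: 5.65
tcp_pos: [0.5687, 0.1597, 0.0143]
orientation: [3.141, 0.003, -0.0]
contact_force: [-0.3, -0.1, -0.1]
grip_width: 0.601
finger_force: 0.2
```

```bash
python3 - <<'E'
from plant import *
from h import *
im,d=snapshot("side")
c=cv2.resize(im[150:280,160:360],None,fx=4,fy=4,interpolation=cv2.INTER_CUBIC)
cv2.imwrite("pics/s2.png",c[:,:,::-1]); 
E
```

```text
(no output)
```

View pics/s2.png

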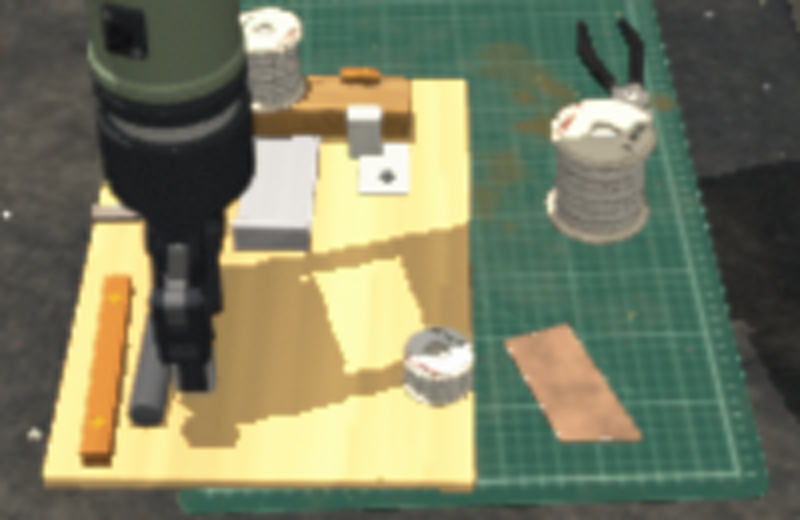

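The bar, with its end at (148,410), is being rolled evenly. A small gap to the rail at column 115 remains, so I keep pushing gently.

Emit:
move_arm --pt "0 0 0 0.002 0 0 0.6" --pt "0 0 0 0.002 0 0 0.6" --pt "0 0 0 0.002 0 0 0.6" --pt "0 0 0 0.002 0 0 0.6" --pt "0 0 0 0.001 0 0 0.6" --pt "0 0 0 0.001 0 0 0.6" --pt "0 0 0 0 0 0 0.6"

```text
t: 6.4
tcp_pos: [0.5782, 0.1595, 0.0142]
orientation: [3.141, 0.003, -0.002]
contact_force: [-2.7, -1.4, 2.1]
grip_width: 0.601
finger_force: 1.4
```

Emit:
move_arm --pt "0 0 0 0.001 0 0 0.6" --pt "0 0 0 0.0005 0 0 0.6" --pt "0 0 0 0 0 0 0.6"

```text
t: 6.7
tcp_pos: [0.5785, 0.1595, 0.0141]
orientation: [3.141, 0.003, -0.006]
contact_force: [-6.5, 0.3, 4.7]
grip_width: 0.599
finger_force: 3.0
```

Emit:
move_arm --pt "0 0 0 -0.002 0 0 0.6" --pt "0 0 0 -0.004 0 0 0.6" --pt "0 0 0 -0.02 0 0 0.6" --pt "0 0 0 -0.02 0 0 0" --pt "0 0 0 0 0 -0.04 0" --pt "0 0 0 0 0 -0.04 0" --pt "0 0 0 0 0 -0.04 0" --pt "0 0 0 0 0.03 -0.02 0"

```text
t: 7.5
tcp_pos: [0.5369, 0.1321, 0.1583]
orientation: [-3.139, -0.008, -0.014]
contact_force: [1.2, -0.2, 0.3]
grip_width: -0.004
finger_force: 0.0
```

Emit:
move_arm --pt "0 0 0 0 0.03 0 0" --pt "0 0 0 0 0.03 0 0" --pt "0 0 0 0 0.01 0 0" --pt "0 0 0 0 0 0 0"

```text
t: 7.9
tcp_pos: [0.5347, 0.0588, 0.1544]
orientation: [-3.141, 0.001, -0.002]
contact_force: [0.4, 0.7, 0.3]
grip_width: -0.003
finger_force: 0.0
```

```bash
python3 - <<'E'
from plant import *
from h import *
s=state();m=camera_model("wrist");im,d=snapshot("wrist")
print(s["tcp_pos"],s["orientation"])
cv2.imwrite("pics/w2.png",im[:,:,::-1]); np.savez("w2.npz",im=im,d=d,T=m["T"])
E
```

```text
[0.53471925 0.05878051 0.15438773] [-3.14136751e+00  7.48792555e-04 -1.85649218e-03]
```

View pics/w2.png

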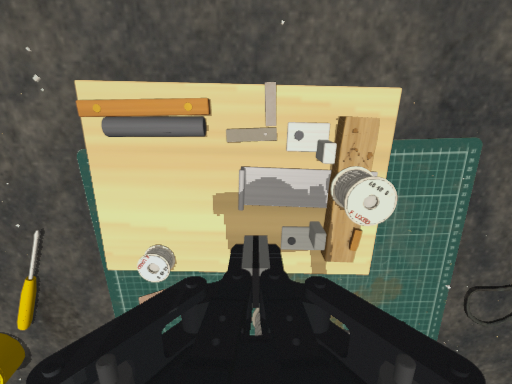

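The bar at (104–205,126) now lies against the rail at (78–210,107). The lip is at columns 239–245, rows 168–210.

```bash
python3 - <<'E'
from plant import *
from h import *
a=np.load("w2.npz");m=camera_model("wrist");m["T"]=a["T"]
for n,u,v,z in [("barA",104,126,.026),("barB",205,127,.026),("lip rear top A",245,168,.032),("lip rear top B",245,210,.032),("lip front top",239,190,.032),("postf",318,143,.044),("postBf",311,233,.044),("postB base",311,248,.01),("strip near side",300,208,.014),("strip far",300,168,.014),("blockfront",335,160,.038)]:
    print(n,pix2w(m,u,v,z).round(4))
E
```

```text
barA [0.6013 0.2085 0.026 ]
barB [0.6003 0.1084 0.026 ]
lip rear top A [0.5603 0.069  0.032 ]
lip rear top B [0.5146 0.0695 0.032 ]
lip front top [0.5369 0.0755 0.032 ]
postf [ 0.5868 -0.0007  0.044 ]
postBf [ 4.934e-01 -1.000e-04  4.400e-02]
postB base [ 0.4568 -0.0093  0.01  ]
strip near side [0.5102 0.0075 0.014 ]
strip far [0.5565 0.0099 0.014 ]
blockfront [ 0.5696 -0.02    0.038 ]
```

Emit:
move_arm --pt "0 0 0 0.001 0.019 0 0" --pt "0 0 0 0 0 0.04 0" --pt "0 0 0 0 0 0.04 0" --pt "0 0 0 0 0 0.03 0" --pt "0 0 0 0 0 0.015 0" --pt "0 0 0 0 0 0.009 0" --pt "0 0 0 0 0 0 0"

```text
t: 8.65
tcp_pos: [0.535, 0.0416, 0.0192]
orientation: [-3.142, -0.005, 0.003]
contact_force: [0.3, 0.7, 0.9]
grip_width: -0.003
finger_force: 0.0
```

Emit:
move_arm --pt "0 0 0 0 -0.003 0 0" --pt "0 0 0 0 -0.003 0 0" --pt "0 0 0 0 -0.003 0 0" --pt "0 0 0 0 -0.003 0 0" --pt "0 0 0 0 -0.002 0 0" --pt "0 0 0 0 -0.002 0 0"

```text
t: 9.25
tcp_pos: [0.5354, 0.0568, 0.0205]
orientation: [3.142, 0.003, 0.001]
contact_force: [0.6, -0.5, 0.0]
grip_width: -0.0
finger_force: 0.0
```

Emit:
move_arm --pt "0 0 0 0 -0.002 0 0" --pt "0 0 0 0 -0.002 0 0" --pt "0 0 0 0 -0.002 0 0" --pt "0 0 0 0 -0.002 0 0" --pt "0 0 0 0 -0.002 0 0" --pt "0 0 0 0 -0.002 0 0" --pt "0 0 0 0 -0.002 0 0"

```text
t: 9.95
tcp_pos: [0.5351, 0.0699, 0.0203]
orientation: [3.14, 0.004, -0.001]
contact_force: [0.6, -6.4, 1.4]
grip_width: 0.001
finger_force: 3.2
```

Emit:
move_arm --pt "0 0 0 0 -0.003 0 0" --pt "0 0 0 0 -0.003 0 0" --pt "0 0 0 0 -0.003 0 0" --pt "0 0 0 0.0005 -0.003 0 0" --pt "0 0 0 0 -0.003 0 0" --pt "0 0 0 0 -0.003 0 0" --pt "0 0 0 0 -0.003 0 0" --pt "0 0 0 0.0005 -0.003 0 0"

```text
t: 10.75
tcp_pos: [0.5358, 0.0935, 0.0203]
orientation: [3.139, 0.004, -0.002]
contact_force: [-1.0, -7.7, 1.5]
grip_width: 0.002
finger_force: 4.2
```

```bash
python3 - <<'E'
from plant import *
from h import *
im,d=snapshot("side")
c=cv2.resize(im[150:280,160:360],None,fx=4,fy=4,interpolation=cv2.INTER_CUBIC)
cv2.imwrite("pics/s3.png",c[:,:,::-1]); 
E
```

```text
(no output)
```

View pics/s3.png

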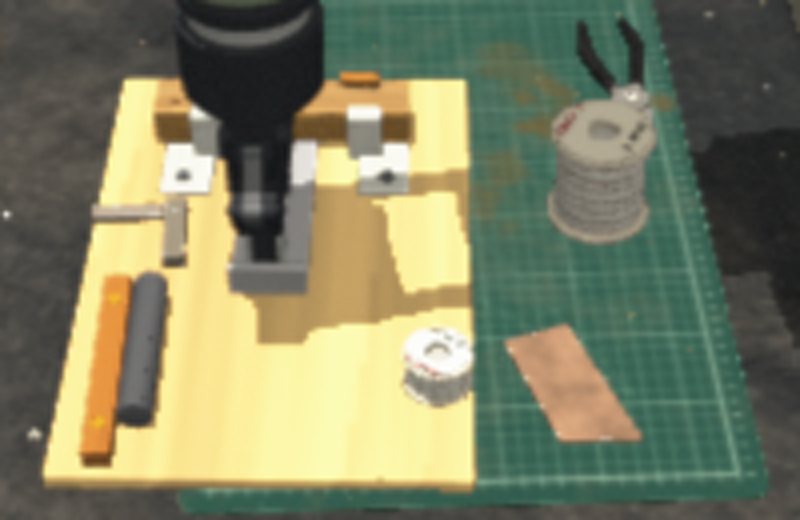

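The bar lies by the rail, and the strip with its lip at (268,275) is coming straight. The block is square against the posts. I continue more slowly while the tail leaves the block.

Emit:
move_arm --pt "0 0 0 0 -0.002 0 0" --pt "0 0 0 0 -0.002 0 0" --pt "0 0 0 0 -0.002 0 0" --pt "0 0 0 0 -0.002 0 0" --pt "0 0 0 0 -0.002 0 0" --pt "0 0 0 0 -0.002 0 0" --pt "0 0 0 0 -0.002 0 0" --pt "0 0 0 0 -0.002 0 0"

```text
t: 11.6
tcp_pos: [0.5362, 0.1105, 0.0203]
orientation: [3.141, 0.003, -0.0]
contact_force: [0.2, -5.0, 0.8]
grip_width: -0.0
finger_force: 3.3
```

Emit:
move_arm --pt "0 0 0 0 -0.002 0 0" --pt "0 0 0 0 -0.002 0 0" --pt "0 0 0 0 -0.002 0 0" --pt "0 0 0 0 -0.002 0 0" --pt "0 0 0 0 -0.002 0 0" --pt "0 0 0 0 -0.002 0 0" --pt "0 0 0 0 -0.002 0 0" --pt "0 0 0 0 -0.002 0 0"

```text
t: 12.4
tcp_pos: [0.5362, 0.1268, 0.0203]
orientation: [3.142, 0.003, 0.0]
contact_force: [0.1, -1.7, 1.8]
grip_width: 0.004
finger_force: 1.1
```

Emit:
move_arm --pt "0 0 0 0 -0.002 0 0" --pt "0 0 0 0 -0.003 0 0" --pt "0 0 0 0 -0.003 0 0" --pt "0 0 0 0.0005 -0.003 0 0" --pt "0 0 0 0 -0.003 0 0" --pt "0 0 0 0 -0.003 0 0" --pt "0 0 0 0 -0.003 0 0" --pt "0 0 0 0 -0.003 0 0"

```text
t: 13.2
tcp_pos: [0.5367, 0.1499, 0.0203]
orientation: [3.141, 0.003, 0.0]
contact_force: [-0.4, -1.9, 1.2]
grip_width: -0.001
finger_force: 1.1
```

Emit:
move_arm --pt "0 0 0 0 -0.003 0 0" --pt "0 0 0 0 -0.003 0 0" --pt "0 0 0 0 -0.003 0 0" --pt "0 0 0 0 -0.002 0 0" --pt "0 0 0 0 -0.001 0 0" --pt "0 0 0 0 0 0 0"

```text
t: 13.8
tcp_pos: [0.5366, 0.1619, 0.0203]
orientation: [-3.141, -0.003, -0.0]
contact_force: [-1.1, -0.4, 0.1]
grip_width: -0.0
finger_force: 0.5
```

```bash
python3 - <<'E'
from plant import *
from h import *
im,d=snapshot("side")
c=cv2.resize(im[150:280,160:360],None,fx=4,fy=4,interpolation=cv2.INTER_CUBIC)
cv2.imwrite("pics/s4.png",c[:,:,::-1]); 
E
```

```text
(no output)
```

View pics/s4.png

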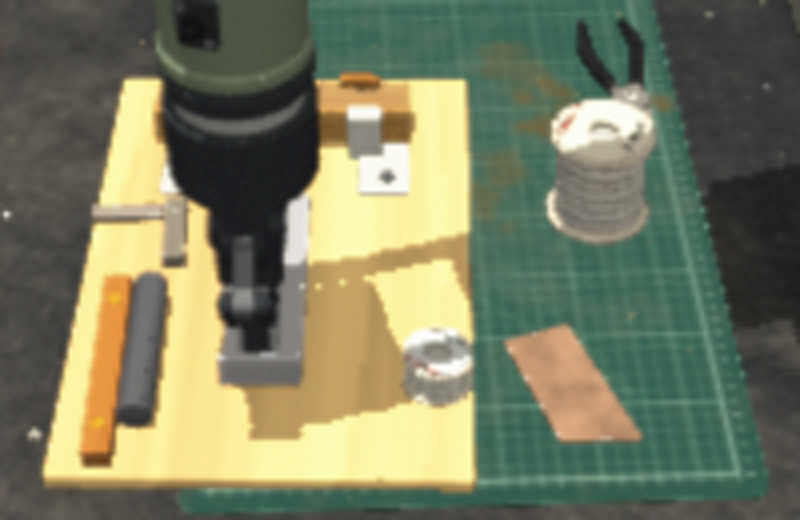

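The strip is out with its lip at (260,365). I back off, lift and move clear to check.

Emit:
move_arm --pt "0 0 0 0 0.005 0 0" --pt "0 0 0 0 0.005 0 0" --pt "0 0 0 0 0 -0.03 0" --pt "0 0 0 0 0 -0.04 0" --pt "0 0 0 0 0 -0.04 0" --pt "0 0 0 0 0 -0.04 0" --pt "0 0 0 -0.04 0 -0.04 0" --pt "0 0 0 -0.04 -0.03 -0.02 0"

```text
t: 14.65
tcp_pos: [0.465, 0.1779, 0.2272]
orientation: [-3.141, 0.004, -0.008]
contact_force: [0.4, 1.8, -0.4]
grip_width: 0.003
finger_force: 0.0
```

Emit:
move_arm --pt "0 0 0 -0.03 -0.04 0 0" --pt "0 0 0 -0.02 -0.04 0 0" --pt "0 0 0 0 -0.04 0 0" --pt "0 0 0 0 -0.04 0 0" --pt "0 0 0 0 -0.04 0 0" --pt "0 0 0 0 0 0 0"

```text
t: 15.25
tcp_pos: [0.4137, 0.3831, 0.2236]
orientation: [-3.139, -0.008, -0.0]
contact_force: [-0.5, -0.3, -0.7]
grip_width: -0.003
finger_force: 0.0
```

```bash
python3 - <<'E'
from plant import *
from h import *
im,d=snapshot("top");m=camera_model("top"); P=depthpts(m,d); np.savez("top2.npz",im=im,d=d)
c=cv2.resize(im[115:250,140:340],None,fx=4,fy=4,interpolation=cv2.INTER_CUBIC)
cv2.imwrite("pics/crop2.png",c[:,:,::-1])
B=P[160:220,288:308].reshape(-1,3)
print("block top z", np.median(P[200:215,294:300,2]), state()["t"])
E
```

```text
block top z 0.036272817772483756 15.3
```

View pics/crop2.png

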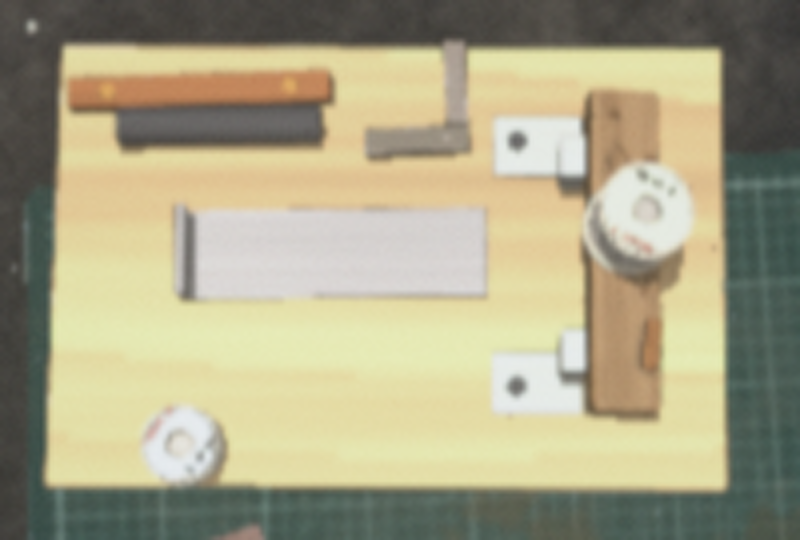

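The strip is clear: its tail is at column 487 against the post fronts at 560. The block is at the posts, but the reel at (645,215) looks leaned to the right. I fit planes to check.

```bash
python3 - <<'E'
from plant import *
from h import *
def fit(Q):
    for _ in range(4):
        A=np.c_[Q[:,:2]-Q[:,:2].mean(0),np.ones(len(Q))]; s=np.linalg.lstsq(A,Q[:,2],rcond=None)[0]; r=abs(Q[:,2]-A@s); k=r<=np.percentile(r,90); Qo=Q; Q=Q[k]
    return s.round(4),r.std().round(5),len(Q),Qo[:,:2].mean(0).round(4)
def reg(P,u0,u1,v0,v1,z0,z1):
    Q=P[v0:v1,u0:u1].reshape(-1,3); return Q[(Q[:,2]>z0)&(Q[:,2]<z1)]
m=camera_model("top")
Ds=[np.load("top1.npz")["d"],np.mean([snapshot("top")[1] for _ in range(6)],0)]
ms=camera_model("side"); ds=np.mean([snapshot("side")[1] for _ in range(6)],0)
for d in Ds:
    P=depthpts(m,d)
    print("board",fit(reg(P,160,320,205,225,.005,.015)),
     "\n block",fit(reg(P,289,303,187,216,.028,.0415)),"\n reel",fit(reg(P,288,313,155,182,.07,.1)))
Ps=depthpts(ms,ds); X=Ps.reshape(-1,3)
Q=X[(X[:,0]>.5)&(X[:,0]<.58)&(X[:,1]>-.08)&(X[:,1]<0)&(X[:,2]>.07)&(X[:,2]<.1)]; print("side reel",fit(Q))
Q=X[(X[:,0]>.45)&(X[:,0]<.51)&(X[:,1]>-.053)&(X[:,1]<-.02)&(X[:,2]>.028)&(X[:,2]<.042)]; print("side blk",fit(Q))
P=depthpts(m,Ds[1])
for v in (205,210): print(v,[(P[v,u,1].round(3),P[v,u,2].round(4)) for u in range(286,308,2)])
E
```

```text
board (array([-0.0007, -0.0018,  0.0105]), np.float64(0.00055), 1735, array([0.463 , 0.0854])) 
 block (array([-0.0018,  0.0028,  0.0382]), np.float64(0.00045), 246, array([ 0.4847, -0.0341])) 
 reel (array([-0.0027,  0.0052,  0.0839]), np.float64(0.00049), 302, array([ 0.5398, -0.0404]))
board (array([-0.0015, -0.0002,  0.0104]), np.float64(0.00024), 1738, array([0.463 , 0.0864])) 
 block (array([-0.0012,  0.1026,  0.0364]), np.float64(0.00024), 253, array([ 0.4851, -0.0336])) 
 reel (array([0.0165, 0.1155, 0.0814]), np.float64(0.00023), 290, array([ 0.5394, -0.0434]))
side reel (array([0.0052, 0.0966, 0.0814]), np.float64(0.00042), 123, array([ 0.5423, -0.0402]))
side blk (array([0.0091, 0.1055, 0.036 ]), np.float64(0.00028), 102, array([ 0.4829, -0.0349]))
205 [(np.float64(-0.016), np.float64(0.0428)), (np.float64(-0.02), np.float64(0.0377)), (np.float64(-0.024), np.float64(0.0368)), (np.float64(-0.028), np.float64(0.0368)), (np.float64(-0.032), np.float64(0.0362)), (np.float64(-0.036), np.float64(0.0346)), (np.float64(-0.039), np.float64(0.0358)), (np.float64(-0.043), np.float64(0.0367)), (np.float64(-0.046), np.float64(0.0418)), (np.float64(-0.05), np.float64(0.0412)), (np.float64(-0.057), np.float64(0.0115))]
210 [(np.float64(-0.017), np.float64(0.0206)), (np.float64(-0.02), np.float64(0.0375)), (np.float64(-0.024), np.float64(0.0391)), (np.float64(-0.028), np.float64(0.0379)), (np.float64(-0.032), np.float64(0.0368)), (np.float64(-0.035), np.float64(0.0362)), (np.float64(-0.039), np.float64(0.0361)), (np.float64(-0.043), np.float64(0.0366)), (np.float64(-0.047), np.float64(0.0354)), (np.float64(-0.051), np.float64(0.0341)), (np.float64(-0.057), np.float64(0.0105))]
```

```bash
python3 - <<'E'
from plant import *
from h import *
m=camera_model("top")
for n,U,V,z in [("lipA",181,205,.032),("lipB",185,299,.032),("tailA",487,207,.014),("tailB",487,296,.014),("blkfA",590,92,.036),("blkfB",588,412,.036)]:
    print(n,pix2w(m,(U+.5)/4-.5+140,(V+.5)/4-.5+115,z).round(4))
print(state()["tcp_pos"],state()["orientation"],state()["t"])
E
```

```text
lipA [0.5572 0.1762 0.032 ]
lipB [0.5112 0.1739 0.032 ]
tailA [0.5575 0.0283 0.014 ]
tailB [0.5132 0.0291 0.014 ]
blkfA [ 0.609  -0.0223  0.036 ]
blkfB [ 0.4535 -0.0173  0.036 ]
[0.41383684 0.37900547 0.22430075] [-3.14157158e+00 -2.24047292e-03 -2.26762966e-04] 15.9
```

The block is jammed: tilted about 0.1 rad, with its front edge held up against the posts. I can only free it through the strip. I'll grip the lip, push the strip back until its tail nudges the block off the posts, then snatch the strip out fast.

Emit:
move_arm --pt "0 0 0 0.02 0.034 0 0.4" --pt "0 0 0 0.02 0.034 0 0.4" --pt "0 0 0 0.02 0.034 0 0.4" --pt "0 0 0 0.02 0.034 0 0.4" --pt "0 0 0 0.02 0.034 0.01 0.4" --pt "0 0 0 0.021 0.034 0.03 0.4" --pt "0 0 0 0 0 0.04 0.4" --pt "0 0 0 0 0 0.04 0.4"

```text
t: 16.7
tcp_pos: [0.5362, 0.1742, 0.1035]
orientation: [-3.141, 0.001, -0.003]
contact_force: [0.3, 0.2, -1.0]
grip_width: 0.399
finger_force: 0.0
```

Emit:
move_arm --pt "0 0 0 0 0 0 0.4" --pt "0 0 0 0 0 0 0.4"

```text
t: 16.9
tcp_pos: [0.5354, 0.1756, 0.1046]
orientation: [3.141, 0.003, -0.001]
contact_force: [0.3, 0.1, 0.7]
grip_width: 0.397
finger_force: 0.0
```

Emit:
move_arm --pt "0 0 0 0 0.001 0.035 0.4" --pt "0 0 0 0 0 0.03 0.4" --pt "0 0 0 0 0 0.014 0.4" --pt "0 0 0 0 0 0.005 0.4" --pt "0 0 0 0 0 0 0.2" --pt "0 0 0 0 0 0 0" --pt "0 0 0 0 0 0 0" --pt "0 0 0 0 0 0 0" --force 20

```text
t: 17.7
tcp_pos: [0.5367, 0.1752, 0.0222]
orientation: [-3.14, -0.003, -0.007]
contact_force: [0.2, 0.6, 7.0]
grip_width: 0.054
finger_force: 20.6
```

Emit:
move_arm --pt "0 0 0 0 0.005 0 0" --pt "0 0 0 0 0.005 0 0" --pt "0 0 0 -0.0005 0.005 0 0" --pt "0 0 0 0 0.005 0 0" --pt "0 0 0 0 0.005 0 0" --pt "0 0 0 0 0.005 0 0" --pt "0 0 0 0 0.004 0 0" --pt "0 0 0 0 0.004 0 0"

```text
t: 18.5
tcp_pos: [0.5366, 0.1379, 0.0222]
orientation: [-3.139, -0.001, -0.008]
contact_force: [0.1, 4.8, 6.5]
grip_width: 0.057
finger_force: 20.6
```

Emit:
move_arm --pt "0 0 0 0 0.002 0 0" --pt "0 0 0 0 0.002 0 0" --pt "0 0 0 0 0.001 0 0" --pt "0 0 0 0 0 0 0"

```text
t: 18.9
tcp_pos: [0.5366, 0.1328, 0.0222]
orientation: [-3.139, -0.001, -0.008]
contact_force: [-0.2, 4.4, 6.1]
grip_width: 0.053
finger_force: 20.6
```

```bash
cat > chk.py <<'E'
from plant import *
from h import *
def fit(Q):
    for _ in range(4):
        A=np.c_[Q[:,:2]-Q[:,:2].mean(0),np.ones(len(Q))]; s=np.linalg.lstsq(A,Q[:,2],rcond=None)[0]; r=abs(Q[:,2]-A@s); Q=Q[r<=np.percentile(r,90)]
    return s.round(4)
m=camera_model("top"); S=[snapshot("top") for _ in range(4)]
P=depthpts(m,np.mean([d for _,d in S],0))
Q=P[187:216,289:303].reshape(-1,3); print("block",fit(Q[(Q[:,2]>.028)&(Q[:,2]<.0415)]))
Q=P[155:182,288:313].reshape(-1,3); Q=Q[(Q[:,2]>.07)&(Q[:,2]<.1)]; print("reel",fit(Q),Q.mean(0).round(4))
# block rear edge y at several rows, halfway height crossing
for v in (200,208,214):
    u=[u for u in range(288,315) if P[v,u,2]>.025]; print(v,"y",P[v,u[0],1].round(4),P[v,u[-1],1].round(4))
s=state(); print(s["t"],s["tcp_pos"].round(4),s["contact_force"].round(1))
import sys
c=cv2.resize(S[0][0][115:250,140:340],None,fx=4,fy=4,interpolation=cv2.INTER_CUBIC)
cv2.imwrite(f"pics/{sys.argv[1]}.png",c[:,:,::-1])
E
python3 chk.py c3
```

```text
block [0.0011 0.106  0.0364]
reel [0.0029 0.1157 0.0815] [ 0.5402 -0.0431  0.0812]
200 y -0.0206 -0.0525
208 y -0.0202 -0.0508
214 y -0.0199 -0.0504
19.1 [0.5366 0.1328 0.0222] [-0.5  4.   6.3]
```

Emit:
move_arm --pt "0 0 0 0 0.001 0 0" --pt "0 0 0 0 0.001 0 0" --pt "0 0 0 0 0.001 0 0" --pt "0 0 0 0 0.001 0 0" --pt "0 0 0 0 0 0 0"

```text
t: 19.6
tcp_pos: [0.5367, 0.1292, 0.0222]
orientation: [-3.138, -0.001, -0.008]
contact_force: [-0.4, 5.2, 4.8]
grip_width: 0.055
finger_force: 20.6
```

```bash
python3 chk.py c4
```

```text
block [0.0031 0.1267 0.0363]
reel [0.0022 0.1154 0.0815] [ 0.5402 -0.0433  0.0813]
200 y -0.0205 -0.0526
208 y -0.0202 -0.0508
214 y -0.02 -0.0505
19.8 [0.5366 0.1292 0.0222] [-0.2  6.5  5.5]
```

Emit:
move_arm --pt "0 0 0 0 0.001 0 0" --pt "0 0 0 0 0.001 0 0" --pt "0 0 0 0 0.001 0 0" --pt "0 0 0 0 0 0 0"

```text
t: 20.2
tcp_pos: [0.5367, 0.1263, 0.0222]
orientation: [-3.138, -0.001, -0.008]
contact_force: [0.8, 6.1, 6.0]
grip_width: 0.055
finger_force: 20.6
```

```bash
python3 chk.py c5
```

```text
block [-0.0027  0.1322  0.0367]
reel [0.0056 0.1268 0.0814] [ 0.5402 -0.0439  0.0813]
200 y -0.0205 -0.0525
208 y -0.0202 -0.0414
214 y -0.0199 -0.0505
20.4 [0.5367 0.1262 0.0222] [-0.5  5.9  6.1]
```

```bash
cat >> chk.py <<'E'
g=lambda im,r: cv2.cvtColor(im,cv2.COLOR_RGB2GRAY)[r[0]:r[1],r[2]:r[3]].astype(np.float32)
cur=np.mean([i.astype(np.float32) for i,_ in S],0).astype(np.uint8); ref=np.load("top2.npz")["im"]
for n,r in dict(blk=(192,222,280,316),blk2=(194,220,292,316),reel=(150,190,284,318),board=(220,250,260,340)).items():
    w=cv2.createHanningWindow((r[3]-r[2],r[1]-r[0]),cv2.CV_32F)
    print(n,np.round(np.array(cv2.phaseCorrelate(g(ref,r),g(cur,r),w)[0])*2.0,2),"mm (right=-y)")
E
python3 chk.py c6
```

```text
block [0.0074 0.1224 0.0367]
reel [0.0018 0.1321 0.0816] [ 0.5403 -0.044   0.0814]
200 y -0.0205 -0.0525
208 y -0.0201 -0.0526
214 y -0.02 -0.0505
20.6 [0.5367 0.1263 0.0222] [1.  5.9 6.3]
blk [-0.08  0.11] mm (right=-y)
blk2 [0.32 0.8 ] mm (right=-y)
reel [ 1.52 -0.22] mm (right=-y)
board [ 0.14 -0.07] mm (right=-y)
```

Emit:
move_arm --pt "0 0 0 0 0.001 0 0" --pt "0 0 0 0 0.001 0 0" --pt "0 0 0 0 0.001 0 0" --pt "0 0 0 0 0 0 0"

```text
t: 21.0
tcp_pos: [0.5367, 0.1233, 0.0222]
orientation: [-3.138, -0.001, -0.008]
contact_force: [-0.0, 6.0, 4.7]
grip_width: 0.058
finger_force: 20.6
```

```bash
python3 chk.py c7
```

```text
block [0.0061 0.1509 0.0369]
reel [-0.0064  0.1432  0.0817] [ 0.5401 -0.0447  0.0815]
200 y -0.0206 -0.0374
208 y -0.0203 -0.0529
214 y -0.02 -0.0523
21.2 [0.5367 0.1233 0.0222] [0.  6.2 6.1]
blk [0.34 0.07] mm (right=-y)
blk2 [0.62 1.29] mm (right=-y)
reel [ 1.84 -0.5 ] mm (right=-y)
board [ 0.   -0.03] mm (right=-y)
```

Emit:
move_arm --pt "0 0 0 0 0.001 0 0" --pt "0 0 0 0 0.001 0 0" --pt "0 0 0 0 0.001 0 0" --pt "0 0 0 0 0 0 0"

```text
t: 21.6
tcp_pos: [0.5367, 0.1203, 0.0222]
orientation: [-3.138, -0.001, -0.008]
contact_force: [-0.5, 7.1, 5.9]
grip_width: 0.054
finger_force: 20.6
```

```bash
python3 chk.py c8
```

```text
block [0.0086 0.1658 0.0373]
reel [0.0057 0.1592 0.0819] [ 0.5403 -0.0457  0.0817]
200 y -0.0206 -0.0525
208 y -0.0204 -0.0527
214 y -0.0201 -0.0524
21.8 [0.5367 0.1203 0.0222] [-0.2  6.1  6.3]
blk [ 0.51 -0.12] mm (right=-y)
blk2 [1.59 0.73] mm (right=-y)
reel [ 2.83 -0.33] mm (right=-y)
board [0.33 0.11] mm (right=-y)
```

Emit:
move_arm --pt "0 0 0 0 0.001 0 0" --pt "0 0 0 0 0.001 0 0" --pt "0 0 0 0 0.001 0 0" --pt "0 0 0 0 0 0 0"

```text
t: 22.2
tcp_pos: [0.5367, 0.1173, 0.0222]
orientation: [-3.138, -0.001, -0.008]
contact_force: [0.2, 8.2, 5.9]
grip_width: 0.054
finger_force: 20.6
```

```bash
python3 chk.py c9
```

```text
block [-0.0008  0.1747  0.0377]
reel [0.0074 0.183  0.0821] [ 0.54   -0.0466  0.0818]
200 y -0.0208 -0.0545
208 y -0.0205 -0.0326
214 y -0.0203 -0.0525
22.4 [0.5367 0.1173 0.0222] [-0.5  7.2  6.3]
blk [ 1.1  -0.16] mm (right=-y)
blk2 [1.77 0.87] mm (right=-y)
reel [ 4.94 -0.67] mm (right=-y)
board [ 0.02 -0.08] mm (right=-y)
```

Emit:
move_arm --pt "0 0 0 0 0.001 0 0" --pt "0 0 0 0 0.001 0 0" --pt "0 0 0 0 0.001 0 0" --pt "0 0 0 0 0.001 0 0" --pt "0 0 0 0 0 0 0"

```text
t: 22.9
tcp_pos: [0.5367, 0.1133, 0.0222]
orientation: [-3.138, -0.001, -0.008]
contact_force: [-0.1, 7.3, 5.6]
grip_width: 0.058
finger_force: 20.6
```

```bash
python3 chk.py c10
```

```text
block [0.0071 0.1936 0.0383]
reel [0.0051 0.1976 0.0826] [ 0.5401 -0.0481  0.0821]
200 y -0.0214 -0.0563
208 y -0.021 -0.04
214 y -0.0207 -0.0562
23.1 [0.5367 0.1133 0.0222] [-0.9  6.   5.9]
blk [ 0.65 -0.27] mm (right=-y)
blk2 [4.04 0.79] mm (right=-y)
reel [ 8.35 -0.39] mm (right=-y)
board [0.33 0.01] mm (right=-y)
```

Emit:
move_arm --pt "0 0 0 0 0.001 0 0" --pt "0 0 0 0 0.001 0 0" --pt "0 0 0 0 0 0 0"

```text
t: 23.4
tcp_pos: [0.5367, 0.1113, 0.0222]
orientation: [-3.138, -0.001, -0.008]
contact_force: [0.6, 6.1, 5.6]
grip_width: 0.054
finger_force: 20.6
```

```bash
python3 chk.py c11
```

```text
block [0.0093 0.2042 0.0384]
reel [0.0032 0.2194 0.0828] [ 0.54   -0.0491  0.0823]
200 y -0.0231 -0.0582
208 y -0.0227 -0.0566
214 y -0.0224 -0.0563
23.6 [0.5367 0.1113 0.0222] [0.  6.3 6. ]
blk [-3.04 -0.01] mm (right=-y)
blk2 [ 5.65 -0.06] mm (right=-y)
reel [11.41 -0.15] mm (right=-y)
board [-0.07  0.23] mm (right=-y)
```

View pics/c11.png

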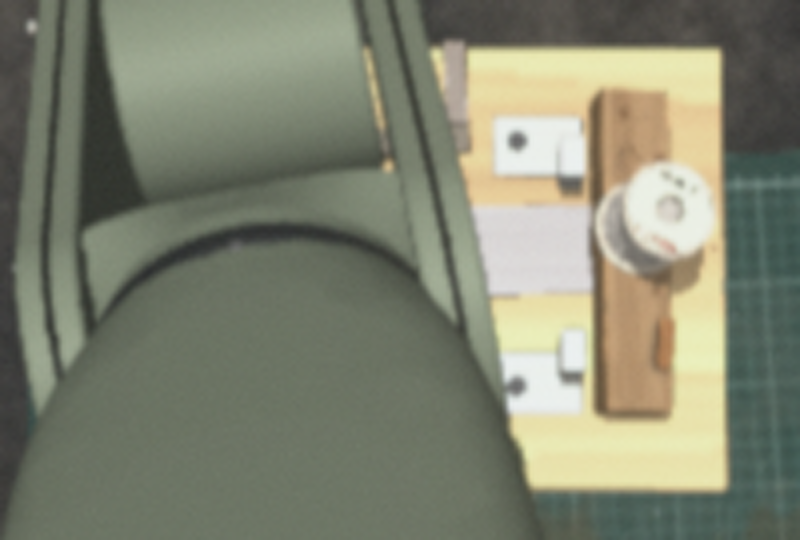

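The block is now about 2.5 mm off the posts, with its front edge at crop column 597 and the posts' rear faces at 585. It is riding on the tail. I draw the strip out briskly.

Emit:
move_arm --pt "0 0 0 0 -0.01 0 0" --pt "0 0 0 0 -0.015 0 0" --pt "0 0 0 0 -0.015 0 0" --pt "0 0 0 0 -0.01 0 0" --pt "0 0 0 0 -0.005 0 0" --pt "0 0 0 0 -0.003 0 0" --pt "0 0 0 0 0 0 0"

```text
t: 24.3
tcp_pos: [0.5359, 0.1669, 0.0222]
orientation: [3.14, 0.005, 0.005]
contact_force: [-0.4, -3.9, 8.0]
grip_width: 0.058
finger_force: 20.8
```

```bash
python3 chk.py c12
```

```text
block [-0.001   0.0017  0.0342]
reel [-0.0036 -0.0004  0.08  ] [ 0.5405 -0.0365  0.0797]
200 y -0.0208 -0.0488
208 y -0.0204 -0.049
214 y -0.0202 -0.0411
24.5 [0.5359 0.1669 0.0222] [ 0.9 -3.1  7.1]
blk [-1.56 -0.04] mm (right=-y)
blk2 [-1.52  0.98] mm (right=-y)
reel [-8.81 -0.97] mm (right=-y)
board [-0.07 -0.14] mm (right=-y)
```

The block is flat and the reel upright. I release the lip and retreat.

Emit:
move_arm --pt "0 0 0 0 0 0 0.3" --pt "0 0 0 0 0 0 0.3" --pt "0 0 0 0 0 -0.02 0.3" --pt "0 0 0 0 0 -0.04 0.3" --pt "0 0 0 0 0 -0.04 0.3" --pt "0 0 0 0 0 -0.04 0.3" --pt "0 0 0 -0.04 -0.03 -0.04 0.3" --pt "0 0 0 -0.04 -0.04 -0.02 0.3"

```text
t: 25.3
tcp_pos: [0.4708, 0.2243, 0.2109]
orientation: [-3.14, 0.002, -0.007]
contact_force: [-0.6, 1.3, -0.2]
grip_width: 0.297
finger_force: 0.0
```

Emit:
move_arm --pt "0 0 0 -0.03 -0.04 0 0.3" --pt "0 0 0 -0.01 -0.04 0 0.3" --pt "0 0 0 0 -0.04 0 0.3" --pt "0 0 0 0 -0.03 0 0.3" --pt "0 0 0 0 0 0 0.3" --pt "0 0 0 0 0 0 0.3"

```text
t: 25.9
tcp_pos: [0.4292, 0.3741, 0.2075]
orientation: [3.14, 0.005, -0.002]
contact_force: [0.1, -0.0, 0.2]
grip_width: 0.305
finger_force: 0.0
```

```bash
python3 chk.py c13
```

```text
block [ 0.0022 -0.0053  0.0342]
reel [0.0048 0.0004 0.08  ] [ 0.5405 -0.0366  0.0797]
200 y -0.0208 -0.0488
208 y -0.0205 -0.0488
214 y -0.0202 -0.0339
26.1 [0.4298 0.3729 0.2081] [-0.6 -0.8  0.4]
blk [-1.46  0.44] mm (right=-y)
blk2 [-1.38  1.31] mm (right=-y)
reel [-8.9  -1.01] mm (right=-y)
board [0.12 0.07] mm (right=-y)
```

View pics/c13.png

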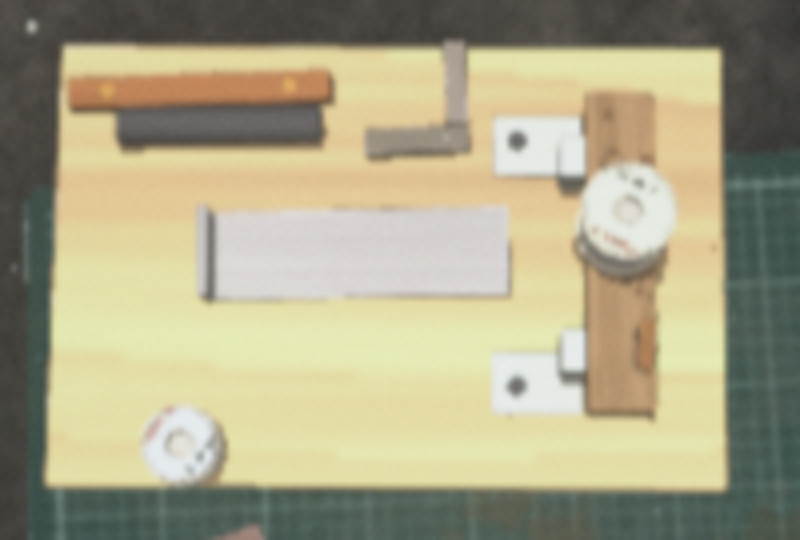

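The block lies flat against the posts with the reel upright on it. The strip's tail at column 510 is about 24 mm clear of the post fronts, and the bar is along the rail. I hand the job in.

```bash
python3 -c "
from plant import *
print(job_done())"
```

```text
the job is handed in; nothing more can be done
None
```

I handed the job in at about 26 s, with no verdict returned: the bar lies along the rail, the strip is about 24 mm clear of the posts, and the block is flat against them with the reel upright; on the first pull the block jammed tilted (about 0.1 rad), so I pushed the strip back under it by its lip and drew it out again.

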